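# Pry the snap-fit cover off a gear case

## Task

Take the flat pry bar, push its blade into the notch under the front edge of the gear case's snap-fit cover, and lever the handle down so that the cover springs out of its two side catches and stays up, resting loose on the case. Then lay the pry bar back down on the bench. Do not touch the cover with the gripper.

Things in the scene. Friction and masses are not known exactly. Their poses are not given: they have to be found in the camera images.
- bar_grip (a point): Grasp point: centre of the pry bar's flat-sided wooden handle (80 long, 20 wide, 26 mm high, dark ferrule), half-way up. At the start the bar lies on the bench with this point 13 mm up and the blade level. x: along the bar toward the blade's tip; y: across the handle; z: up. A round-handled screwdriver and a ratchet lie beside it, about 100 mm apart, in any order.
- bar_tip (a point): Tip of the pry bar's blade, middle of its width and thickness, 120 mm ahead of bar_grip along the bar; same axes. The flat steel blade, 80 long x 16 wide x 4 mm thick, runs straight on from the handle's front at mid-height.
- notch (a point): Centre of the notch's mouth on the gear case's front face, 94.5 mm up. x: straight into the notch; y: left; z: up. 40 mm wide, 11 mm high: rounded sill (fulcrum) 5.5 mm below this point, cover's underside 5.5 mm above. Wall 8 mm thick, hollow behind for 100 mm and 25 mm down. With the blade 30 mm in, tipping it about 20 degrees on the sill frees the cover; go to about 29.
- cover_edge (a point): Middle of the cover's lower front edge; when seated it lies flush with the front face, 5.5 mm above the notch's centre. x: toward the cover's rear; z: up. Once the cover is sprung from its catches this edge stays up by itself, about 14 mm above its seat.
- pry_bar: The loose pry bar, 160 mm long in all, about 160 g; origin under the middle of the handle, on its underside; axes as bar_grip.
- cover: Loose dark steel plate 118 deep x 92 wide x 3 mm with a raised ribbed panel, level on the case; origin: centre of its underside. Its rear edge is tucked under a fixed lip; two spring rollers, one at each side 30 mm behind the front face, hold it down (prying at the notch takes about 15 N). Lifted about 7 mm there, they snap in underneath and hold it up.
- case: Fixed light-alloy gear case 120 deep x 100 wide x 100 mm high with feet; front toward the robot; origin: centre of its underside, on the bench; x from front to rear, z up. The notch is 60 mm in front of the origin. Side clip plates and rear lip stand up to 16 mm above the cover's underside.
Things that resemble listed ones, but are neither listed nor needed, are in the scene too. Leave any blue look-alike of the pry_bar alone. Several things have the shape of the cover; the one meant has the colours described above.

How it is judged:
By the outcome, as a careful person would: the job done as asked, in the order asked, and still so for the second after the job is handed in, with the robot touching nothing.
It also fails if it takes over 51 s, if anything falls off the work surface, if the arm or the gripper's body presses on something with over 40 N, if the wrist force passes 120 N, or if a joint passes its speed limit or range.

## Robot

A 6-joint arm with a two-finger parallel gripper is mounted at the origin on a cart in front of the work surface, level with it; the furniture and walls round the work are solid. World frame = base frame: x ahead of the robot, y to its left, z up, the work surface at z = 0. Lengths are in m, angles in degrees, forces in N, time in s.
With the tool pointing down it reaches from about 0.35 to 0.975 m from the base axis. Payload 17.4 kg.
Tool frame: the origin (TCP) lies at the very end of the fingers, on their centre line; the grasp point (between the pads) lies 19 mm behind it; z points along the fingers, y is the line along which they close (so a half turn about z gives the same grasp; the last joint's range is limited). The gripper opens to 85 mm and grips with 20 to 120 N. Pads are 22 mm wide; open, the fingers measure 114 mm over their backs; the gripper's body (76 mm by 85 mm) begins 54 mm behind the grasp point. The pads swing forward as they close: fully open they stand 13 mm farther back than shut.
Start: joints at [64.469, 6.646, 82.598, -0, 90.757, -2.166], TCP at [0.268, 0.62, 0.231] pointing down, gripper open.
Joint ranges: [-162.19, 162.19], [-47.58, 125.68], [4.15, 143.07], [-65.23, 245.23], [0.69, 171.88], [-170.13, 170.13]. Speed limits (degrees/s): [108.29, 108.29, 127.2, 180, 180, 180].

## Interface

Orientations are given as a 3x3 rotation matrix whose columns are the frame's x, y, z axes.
In Python, from plant import monitor, imaging, order, nets gives the robot as it stands.
- The arm moves only by the shell command python3 -m inch 'ROWS' [OPENING] [FORCE]. ROWS is JSON, a list that holds one entry, the list of rows, each a list of 4 numbers: the shift along the tool's x, y, z in mm, then the turn about the tool's z in rad. In form: [[[x, y, z, twist], ...]]. A call has 1 to 20 rows; each row is the pose to reach, as a shift and turn from the pose commanded when the call began, along the tool's axes at that moment; what a row does not reach only later rows make up. A row lasts 1/12 s, in which the tool goes at most 41.7 mm and 7.16 degrees, less where a joint would pass 70% of its speed; a pose out of reach is approached as far as the arm can. A call with a gripper value outside its range is refused whole. OPENING is the opening, from -1 (shut) to 1 (fully open), set as the call begins (- or left out, the last holds). The fingers move at their own pace and stop on an object; FORCE is the grip in N (left out, the last holds). Time passes only in rows, so rows that repeat a pose let the fingers close. It gives the time, the measured TCP pose, the force, the opening and the grip force at its end, in the units of the state.
- monitor.read_state(): the state, without advancing time (a new reading comes with each control period).
- imaging.capture(name): name is "side" or "top" or "wrist"; returns the picture (384x512x3 uint8, red, green, blue); there is no depth.
- imaging.get_calibration(name): a dict with "fovy" (degrees; the focal length in pixels is half the picture's height over the tangent of half this angle, whatever the lens; pixels are square), "cx", "cy" (the principal point, pixels), "world_from_camera" (4x4, takes a point from camera to world coordinates). Camera axes: x right, y up, looking along -z (the intrinsics and any distortion apply to the point x, -y, -z); pixel columns grow to the right and rows downward; lengths in m; the calibration is good to about 2 mm. A picture is of the moment at which its call begins: read the wrist's pose just before it. get_calibration takes no time and is no camera call; for the wrist camera it gives the pose at the moment of the call.
- order.finish_job(): hands the job in; it is judged then, once.
Trained networks look in the newest picture that a camera, given by its name, has taken for a name from the list of things; names that differ only in an ending like _2 or _b are one class to them, and where a whole thing is asked for, a point or a joint stands for the part that bears it (a point fixed in the world has none). Each returns a list of dicts, best first, with "conf" (0 to 1); they miss things now and then, are a little off and sometimes report something else, mostly with a low value. They report only what shows in the picture. A call takes as long as a camera call. They do not tell look-alikes from the thing itself.
- nets.regions_of(camera, target): "mask" (384x512 bool, what is visible of it) and "pixel" ([column, row] in pixels, amid what is visible of it).
- nets.place_of(camera, target): "pixel" ([column, row] in pixels: a listed point, or the origin of a listed thing).
The state is a dict: "time_s": time; "q": joint angles; "dq": joint speeds; "joint_torque": joint torques, N m; "tool_pos": TCP position; "tcp_rot": TCP orientation; "wrist_force": force on the tool from outside, world axes, zero at the start; "ft_torque": the same for the moment, N m; "finger_gap": finger opening in m; "grip_force": force on a finger pad.
Only numpy, scipy, OpenCV 4.12 (cv2) and the standard library are available. Lean on these libraries where they do the work, as an engineer would, in place of code of your own. Each camera call takes 0.05 s, during which the arm holds its last target. There are 200 camera calls.

## Working session

There is one attempt and no reset: what is moved stays moved. The work goes in short steps, Python scripts to look and compute and a shell command to move; the robot and the scene stay as the last step left them, time stands still between calls to the robot, and variables do not carry over. Pictures are saved under pics/ and viewed, at most 10 in all, crops included, and the job is handed in when it is done.

```bash
ls; mkdir -p pics; cat > h.py <<'E'
import numpy as np, cv2
from plant import monitor, imaging, order, nets
def ray(cal,px):
    f=192/np.tan(np.radians(cal["fovy"]/2)); T=np.array(cal["world_from_camera"])
    d=T[:3,:3]@np.array([(px[0]-cal["cx"])/f,-(px[1]-cal["cy"])/f,-1]); return T[:3,3],d
def at_z(cal,px,z):
    o,d=ray(cal,px); return o+d*(z-o[2])/d[2]
def proj(cal,p):
    f=192/np.tan(np.radians(cal["fovy"]/2)); T=np.array(cal["world_from_camera"])
    c=T[:3,:3].T@(np.asarray(p)-T[:3,3]); return np.array([cal["cx"]+f*c[0]/-c[2],cal["cy"]+f*c[1]/c[2]])
E
python3 - <<'E'
from h import *
np.set_printoptions(precision=4,suppress=True)
ims=[]
for c in ["top","side"]:
    im=imaging.capture(c); ims.append(im); cal=imaging.get_calibration(c)
    print(c,{k:v for k,v in cal.items() if k!="world_from_camera"},np.array(cal["world_from_camera"]).tolist())
    for t,z in [("bar_grip",.013),("bar_tip",.013),("notch",.0945),("cover_edge",.1),("case",0),("cover",.1),("pry_bar",0)]:
        for r in nets.place_of(c,t)[:4]: print(t,np.round(r["pixel"],1),round(r["conf"],2),at_z(cal,r["pixel"],z))
big=np.hstack(ims); cv2.imwrite("pics/a.png",cv2.resize(ims[0],(800,600))[:,:,::-1]);cv2.imwrite("pics/b.png",cv2.resize(ims[1],(800,600))[:,:,::-1])
print(monitor.read_state())
E
```

```text
pics
top {'fovy': 46.815383988078544, 'cx': 251.04338544695716, 'cy': 189.3630518393487} [[-0.002547632274431307, 0.9899135591553895, -0.14164976163094609, 0.3518958747543444], [-0.999996547663266, -0.002430775873138456, 0.0009979930882449153, -0.16916969584066052], [0.0006436080669886924, 0.1416518151276719, 0.9899163343635118, 1.43797640685235], [0.0, 0.0, 0.0, 1.0]]
bar_grip [279.4 210.3] 0.68 [ 0.4874 -0.2619  0.013 ]
bar_grip [364.4 209.1] 0.51 [ 0.4906 -0.5361  0.013 ]
bar_tip [282.  176.8] 0.72 [ 0.5969 -0.2716  0.013 ]
bar_tip [352.5 246.4] 0.5 [ 0.3714 -0.4935  0.013 ]
notch [202.1 171.8] 0.8 [ 0.5991 -0.0201  0.0945]
cover_edge [197.1 170.3] 0.61 [ 0.6028 -0.0053  0.1   ]
cover_edge [145.9 190.2] 0.6 [0.5416 0.1498 0.1   ]
case [204.1 157. ] 0.95 [ 0.6662 -0.0155  0.    ]
case [196.8 171.1] 0.38 [0.6189 0.0079 0.    ]
cover [196.7 152.7] 0.95 [ 0.658  -0.0032  0.1   ]
cover [146.5 172.7] 0.9 [0.5957 0.1496 0.1   ]
pry_bar [362.1 208.2] 0.8 [ 0.4948 -0.5321  0.    ]
pry_bar [282.3 212.6] 0.61 [ 0.4811 -0.272   0.    ]
side {'fovy': 47.10269687394078, 'cx': 250.9470533260133,
[... 677 characters left out ...]
07.7 145.2] 0.74 [0.5575 0.0403 0.1   ]
pry_bar [235.  244.7] 0.76 [ 0.4822 -0.2719  0.    ]
pry_bar [288.2 319.8] 0.55 [ 0.4842 -0.532   0.    ]
{'time_s': 0.8, 'q': array([64.4689,  6.6451, 82.5985,  0.0008, 90.7509, -2.1658]), 'dq': array([ 0.0985, -0.0209,  0.0232,  0.094 ,  0.0129,  0.0041]), 'joint_torque': array([  0.0015, -73.1669, -63.2638,   0.    ,   0.0003,  -0.0001]), 'tool_pos': array([0.2677, 0.6197, 0.2313]), 'tcp_rot': array([[-0.918 ,  0.3966,  0.    ],
       [ 0.3966,  0.918 ,  0.0001],
       [ 0.    ,  0.0001, -1.    ]]), 'wrist_force': array([0.1754, 0.7238, 0.1346]), 'ft_torque': array([ 0.0047,  0.0065, -0.038 ]), 'grip_force': 0.0, 'finger_gap': 0.08528472564954599}
```

View pics/a.png

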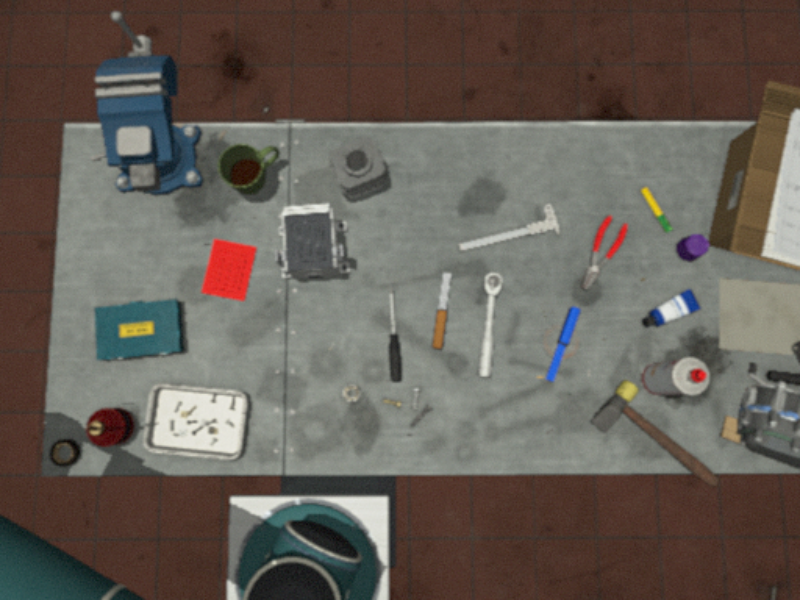

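View pics/b.png

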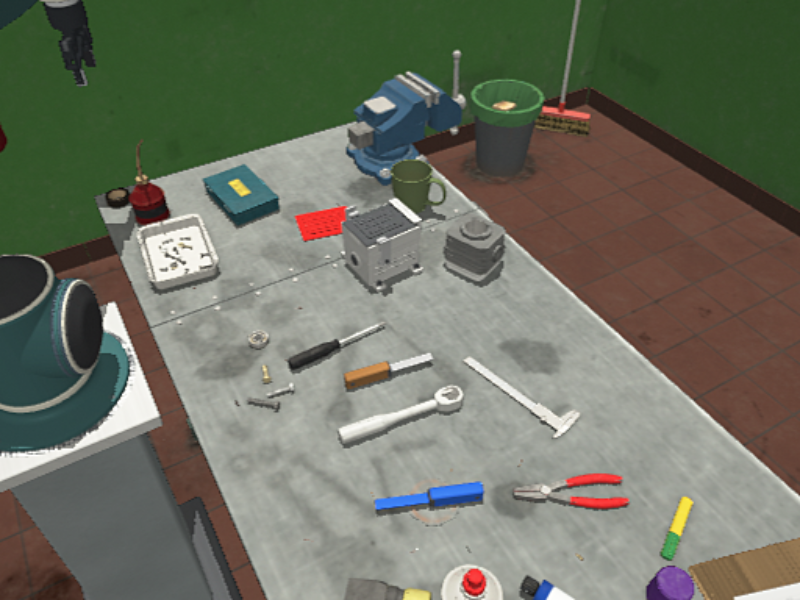

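The top view shows three candidates for the pry bar:
- The wooden-handled bar at (280,211), drawn at (438,330) in the enlarged picture. It has an orange-brown handle and a flat steel blade.
- The blue look-alike at (361,219).
- The screwdriver at (252,230), with the ratchet at (312,212).

The wooden one fits the description. The dark cover sits on the case at (198,153), and the red plate is a look-alike. I'll move over the bar and confirm from close up.

```bash
python3 -m inch '[[[-30,-40,-10,0],[-65,-85,-20,0],[-552,-726,-30,-0.32],[-552,-726,-30,-0.32],[-552,-726,-30,-0.32],[-552,-726,-30,-0.32],[-552,-726,-30,-0.32],[-552,-726,-30,-0.32],[-552,-726,-30,-0.32],[-552,-726,-30,-0.32],[-552,-726,-30,-0.32],[-552,-726,-30,-0.32],[-552,-726,-30,-0.32],[-552,-726,-30,-0.32],[-552,-726,-30,-0.32],[-552,-726,-30,-0.32],[-552,-726,-30,-0.32],[-552,-726,-30,-0.32],[-552,-726,-30,-0.32],[-552,-726,-30,-0.32]]]' 1
```

```text
time_s: 2.47
tool_pos: [0.4672, -0.1902, 0.2602]
tcp_rot: [[-0.996, 0.088, 0.001], [0.088, 0.996, -0.0], [-0.001, -0.0, -1.0]]
wrist_force: [-0.1, 1.1, 0.4]
finger_gap: 0.0852
grip_force: 0.0
```

```bash
python3 -m inch '[[[-13,-36,0,0],[-26,-73,0,0],[-26,-73,0,0],[-26,-73,0,0],[-26,-73,0,0]]]'
python3 - <<'E'
from h import *
np.set_printoptions(precision=4,suppress=True)
cal=imaging.get_calibration("wrist"); print(monitor.read_state()["tool_pos"], monitor.read_state()["dq"])
im=imaging.capture("wrist")
print(cal)
for t,z in [("bar_grip",.013),("bar_tip",.013),("pry_bar",0),("notch",.0945),("cover_edge",.1)]:
    for r in nets.place_of("wrist",t)[:4]: print(t,np.round(r["pixel"],1),round(r["conf"],2),at_z(cal,r["pixel"],z))
cv2.imwrite("pics/c.png",cv2.resize(im,(800,600))[:,:,::-1])
E
```

```text
time_s: 2.88
tool_pos: [0.4866, -0.2627, 0.2598]
tcp_rot: [[-0.996, 0.088, -0.0], [0.088, 0.996, 0.0], [0.0, 0.0, -1.0]]
wrist_force: [0.4, 0.3, -0.0]
finger_gap: 0.0854
grip_force: 0.0
[ 0.4866 -0.2627  0.2598] [ 1.2363 -1.2892  0.6179  0.0511  0.1022  0.104 ]
{'fovy': 68.7423340823928, 'cx': 255.0824069518565, 'cy': 188.8387295919222, 'world_from_camera': array([[ 0.088 , -0.9438, -0.3187,  0.4043],
       [ 0.9961,  0.0832,  0.0288, -0.2536],
       [-0.0007, -0.32  ,  0.9474,  0.4015],
       [ 0.    ,  0.    ,  0.    ,  1.    ]])}
bar_grip [252.8 159. ] 0.64 [ 0.4905 -0.2647  0.013 ]
bar_grip [ 67.  172.2] 0.62 [ 0.4863 -0.5316  0.013 ]
bar_grip [472.3 241.5] 0.61 [0.651  0.0642 0.013 ]
bar_grip [253.9 153.7] 0.32 [ 0.4831 -0.2625  0.013 ]
bar_tip [250.9 231.1] 0.76 [ 0.6028 -0.2779  0.013 ]
bar_tip [75.9 92.7] 0.6 [ 0.382  -0.4875  0.013 ]
pry_bar [ 71.  171.3] 0.85 [ 0.4882 -0.5346  0.    ]
pry_bar [255.1 156.1] 0.67 [ 0.4894 -0.2614  0.    ]
pry_bar [472.3 241.3] 0.44 [0.6589 0.0748 0.    ]
notch [464.6 236.7] 0.57 [ 0.5917 -0.0129  0.0945]
cover_edge [470.5 242.7] 0.94 [ 0.5972 -0.0089  0.1   ]
```

View pics/c.png

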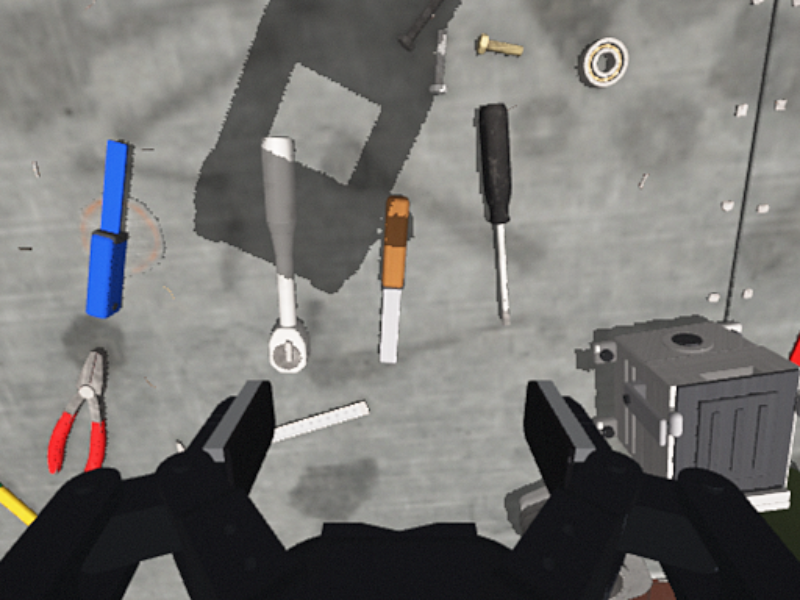

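```bash
python3 - <<'E'
from h import *
np.set_printoptions(precision=4,suppress=True)
cal=imaging.get_calibration("wrist"); im=imaging.capture("wrist")
hsv=cv2.cvtColor(im,cv2.COLOR_RGB2HSV)
m=cv2.inRange(hsv,(5,110,40),(20,255,255)); m[:,:220]=0;m[:,290:]=0;m[:110]=0;m[200:]=0
pts=np.argwhere(m)[:,::-1].astype(np.float32)
P=np.array([at_z(cal,p,.024)[:2] for p in pts]).astype(np.float32)
print("handle",cv2.minAreaRect(P))
tip=at_z(cal,(248.6,231.5),.014); print("tip",tip)
for a,b in [((672,385),(797,370))]:
    A=at_z(cal,np.array(a)/1.5625,.103);B=at_z(cal,np.array(b)/1.5625,.103); print("front edge",A,B,np.degrees(np.arctan2(B[1]-A[1],B[0]-A[0])))
cr=np.hstack([cv2.resize(im[195:335,365:512],None,fx=3.4,fy=3.4,interpolation=2),cv2.resize(im[110:250,215:300],None,fx=3.4,fy=3.4,interpolation=2)])
print(cr.shape)
cv2.imwrite("pics/d.png",cr[:,:,::-1])
E
```

```text
handle ((0.4829188585281372, -0.2643837630748749), (0.019382178783416748, 0.08065727353096008), 81.15788269042969)
tip [ 0.6035 -0.2808  0.014 ]
front edge [ 0.5965 -0.058   0.103 ] [0.5915 0.0354 0.103 ] 93.05929470252477
(476, 789, 3)
```

View pics/d.png

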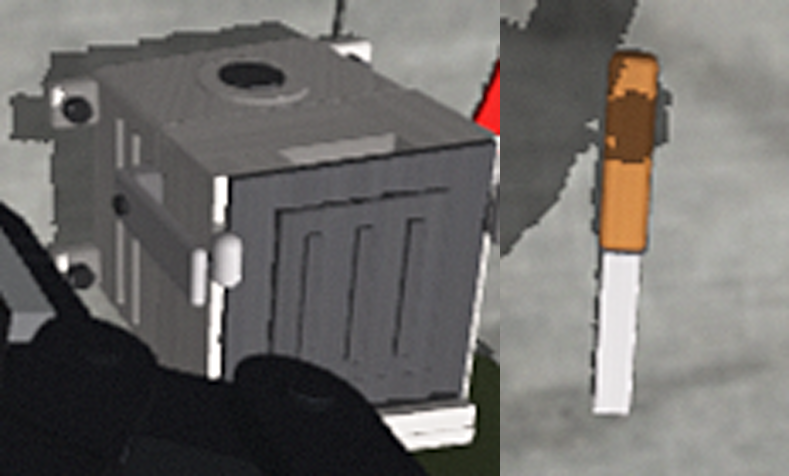

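The close view confirms the wooden bar. The handle measures 80.7 x 19.4 mm, its centre is at (0.483,-0.264), and it points about -8.5°. Its light steel blade tip is at pixel (248,231). The dark cover with the ribbed panel is on the case, and the notch sill shows as a lighter strip near (465,239).

```bash
python3 -m inch '[[[2,-1,30,0.03],[3.5,-2,70,0.06],[3.5,-2,110,0.06],[3.5,-2,150,0.06],[3.5,-2,185,0.06],[3.5,-2,215,0.06],[3.5,-2,238,0.06],[3.5,-2,250,0.06],[3.5,-2,257,0.06],[3.5,-2,257,0.06],[3.5,-2,257,0.06]]]' 0.2 60
```

```text
time_s: 4.15
tool_pos: [0.4837, -0.2648, 0.0041]
tcp_rot: [[-0.989, 0.147, 0.001], [0.147, 0.989, -0.001], [-0.001, -0.001, -1.0]]
wrist_force: [0.1, -0.1, 0.4]
finger_gap: 0.0513
grip_force: 0.0
```

```bash
python3 -m inch '[[[0,0,0,0],[0,0,0,0],[0,0,0,0],[0,0,0,0],[0,0,0,0],[0,0,0,0]]]' -1 60
```

```text
time_s: 4.65
tool_pos: [0.4838, -0.265, 0.0044]
tcp_rot: [[-0.989, 0.147, 0.002], [0.147, 0.989, -0.001], [-0.002, -0.001, -1.0]]
wrist_force: [-1.1, 1.2, 7.1]
finger_gap: 0.0189
grip_force: 60.1
```

```bash
python3 -m inch '[[[0,0,-5,0],[0,0,-20,0],[0,0,-50,0],[0,0,-80,0],[10,25,-110,-0.03],[25,60,-120,-0.07],[40,95,-120,-0.1],[55,130,-120,-0.14],[70,165,-120,-0.18],[80,200,-120,-0.2],[85,225,-120,-0.2],[85,236,-120,-0.2],[85,236,-120,-0.2],[85,236,-120,-0.2],[85,236,-120,-0.2]]]'
python3 - <<'E'
from h import *
np.set_printoptions(precision=4,suppress=True)
im=imaging.capture("wrist"); cal=imaging.get_calibration("wrist"); s=monitor.read_state(); print(s["tool_pos"],s["tcp_rot"],s["grip_force"])
for t,z in [("bar_tip",s["tool_pos"][2]+.0087),("notch",.0945),("cover_edge",.1)]:
    for r in nets.place_of("wrist",t)[:3]: print(t,np.round(r["pixel"],1),round(r["conf"],2),at_z(cal,r["pixel"],z))
im2=imaging.capture("side"); c2=imaging.get_calibration("side")
for t,z in [("bar_tip",s["tool_pos"][2]+.0087),("notch",.0945),("cover_edge",.1)]:
    for r in nets.place_of("side",t)[:2]: print(t,np.round(r["pixel"],1),round(r["conf"],2),at_z(c2,r["pixel"],z))
R=s["tcp_rot"];g=s["tool_pos"]; tip=g+np.array([0,0,.0087])-.12*R[:,0]
print("pred tip",tip,proj(cal,tip),proj(c2,tip), "notch side", proj(c2,(.595,-.011,.0945)))
x,y=proj(c2,(.55,-.02,.1)).astype(int)
cv2.imwrite("pics/e.png",np.hstack([cv2.resize(im[150:384,100:400],(400,312),interpolation=2),cv2.resize(im2[y-78:y+78,x-100:x+100],(400,312),interpolation=2)])[:,:,::-1]); print(x,y)
cv2.imwrite("raw_w.png",im[:,:,::-1])
E
```

```text
time_s: 5.9
tool_pos: [0.4338, -0.0191, 0.1231]
tcp_rot: [[-0.999, -0.052, 0.0], [-0.052, 0.999, -0.0], [-0.0, -0.0, -1.0]]
wrist_force: [-0.4, -0.4, -2.3]
finger_gap: 0.0184
grip_force: 59.1
[ 0.4338 -0.0193  0.123 ] [[-0.9987 -0.0514 -0.    ]
 [-0.0514  0.9987 -0.0002]
 [ 0.0001 -0.0002 -1.    ]] 59.09220278263092
bar_tip [239.6 323.7] 0.88 [ 0.3488 -0.5524  0.1317]
bar_tip [212.8 146.4] 0.79 [ 0.5524 -0.0109  0.1317]
notch [224.4 151.8] 0.58 [ 0.5899 -0.0078  0.0945]
cover_edge [227.1 153.3] 0.87 [ 0.5907 -0.0246  0.1   ]
cover_edge [192.3 143.9] 0.63 [0.5195 0.07   0.1   ]
pred tip [ 0.5536 -0.0131  0.1317] [252.5083 408.5256] [213.4958 146.6812] notch side [226.3798 151.8378]
214 156
```

View pics/e.png

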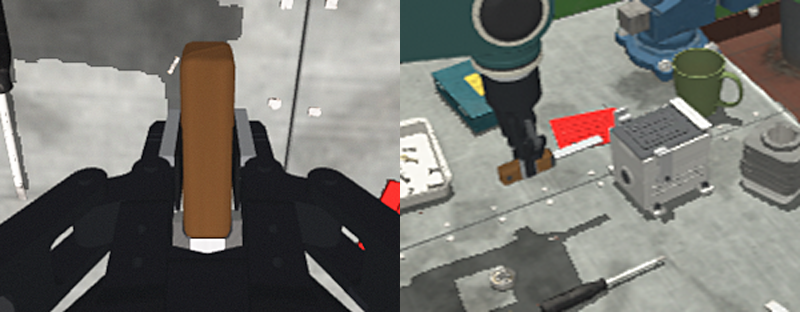

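The side view shows the bar held level, with its tip at (213,146), where I predicted it. The tip is about 40 mm in front of the notch and in line with it. I'll lower it to notch height and insert the blade gently.

```bash
python3 -m inch '[[[0,0,10,0],[0,0,25,0],[0,0,35,0],[0,0,37,0],[0,0,37,0],[-8,0,37,0],[-18,0,37,0],[-28,0,37,0],[-36,0,37,0],[-42,0,37,0],[-47,0,37,0],[-50,0,37,0],[-50,0,37,0],[-50,0,37,0]]]'
python3 - <<'E'
from h import *
np.set_printoptions(precision=4,suppress=True)
s=monitor.read_state();c2=imaging.get_calibration("side");im2=imaging.capture("side")
print(s["tool_pos"],s["wrist_force"],s["ft_torque"])
for t in ("bar_tip","notch","bar_grip"):
    for r in nets.place_of("side",t)[:2]: print(t,np.round(r["pixel"],1),round(r["conf"],2))
R=s["tcp_rot"];g=s["tool_pos"]+[0,0,.0087]; print([proj(c2,g-d*R[:,0]) for d in (0,.04,.12)])
cv2.imwrite("pics/f.png",cv2.resize(im2[105:205,150:283],(798,600),interpolation=2)[:,:,::-1])
E
```

```text
time_s: 7.47
tool_pos: [0.4836, -0.0159, 0.0859]
tcp_rot: [[-0.999, -0.052, -0.0], [-0.052, 0.999, 0.0], [0.0, 0.0, -1.0]]
wrist_force: [-0.4, 0.2, -2.5]
finger_gap: 0.0187
grip_force: 59.1
[ 0.4836 -0.0159  0.0859] [-0.3656  0.2491 -2.5394] [-0.0606  0.0428 -0.0064]
bar_tip [241.3 324.7] 0.9
bar_tip [225.3 151.1] 0.67
notch [225.5 151.7] 0.72
bar_grip [193.6 165.5] 0.76
bar_grip [228.4 149.3] 0.68
[array([193.2153, 164.7259]), array([205.3114, 159.9469]), array([228.6681, 150.7191])]
```

View pics/f.png

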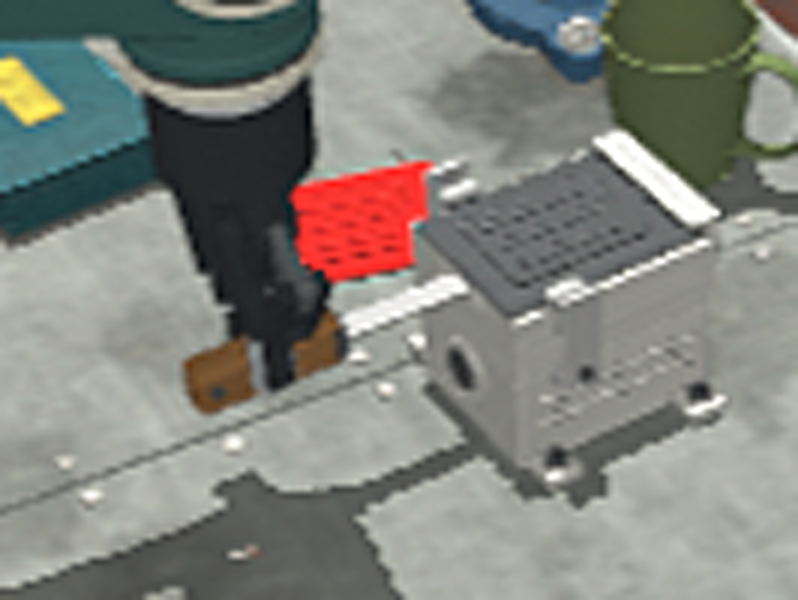

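```bash
python3 -m inch '[[[-5,0,0,0],[-11,0,0,0],[-16,0,0,0],[-20,0,0,0],[-22,0,0,0],[-22,0,0,0],[-22,0,0,0]]]'
```

```text
time_s: 8.25
tool_pos: [0.5057, -0.0148, 0.0858]
tcp_rot: [[-0.999, -0.052, -0.0], [-0.052, 0.999, 0.0], [0.0, 0.0, -1.0]]
wrist_force: [0.2, 0.5, -2.0]
finger_gap: 0.0183
grip_force: 59.1
```

```bash
python3 -m inch '[[[0,0,0,0],[0,0,3,0],[0,0,6,0],[0,0,9,0],[0,0,12,0],[0,0,15,0],[0,0,18,0],[0,0,20,0],[0,0,20,0]]]' -1 30
python3 - <<'E'
from h import *
s=monitor.read_state(); print(s["tool_pos"],s["wrist_force"],s["ft_torque"])
E
```

```text
time_s: 9.0
tool_pos: [0.5057, -0.0148, 0.0655]
tcp_rot: [[-0.999, -0.052, -0.0], [-0.052, 0.999, 0.0], [0.0, 0.0, -1.0]]
wrist_force: [-1.8, -0.7, 4.1]
finger_gap: 0.0193
grip_force: 60.6
[ 0.50570752 -0.01475367  0.06553388] [-1.78934633 -0.66442441  4.13722689] [-0.01788377 -0.30038963 -0.00326279]
```

```bash
python3 -m inch '[[[-0.5,0,3,0],[-1,0,6,0],[-1.5,0,9,0],[-2,0,12,0],[-3,0,16,0],[-4,0,19,0],[-5,0,22,0],[-6,0,25,0],[-7,0,27.5,0],[-8,0,30,0],[-8,0,30,0],[-8,0,30,0]]]' -1 30
python3 - <<'E'
from h import *
np.set_printoptions(precision=4,suppress=True)
s=monitor.read_state();c2=imaging.get_calibration("side");im2=imaging.capture("side")
print(s["tool_pos"],s["wrist_force"],s["ft_torque"])
for t in ("cover_edge","bar_grip"):
    for r in nets.place_of("side",t)[:2]: print(t,np.round(r["pixel"],1),round(r["conf"],2))
cv2.imwrite("pics/g.png",cv2.resize(im2[105:205,150:283],(798,600),interpolation=2)[:,:,::-1])
E
```

```text
time_s: 10.0
tool_pos: [0.5132, -0.0143, 0.0353]
tcp_rot: [[-0.999, -0.052, -0.002], [-0.052, 0.999, 0.0], [0.001, 0.0, -1.0]]
wrist_force: [-5.4, -0.3, 1.6]
finger_gap: 0.0188
grip_force: 63.2
[ 0.5132 -0.0143  0.0353] [-5.3875 -0.3192  1.6102] [-0.0276  0.3892  0.0485]
cover_edge [226.5 147.1] 0.9
bar_grip [292.4 314.9] 0.83
bar_grip [202.5 173. ] 0.59
```

View pics/g.png

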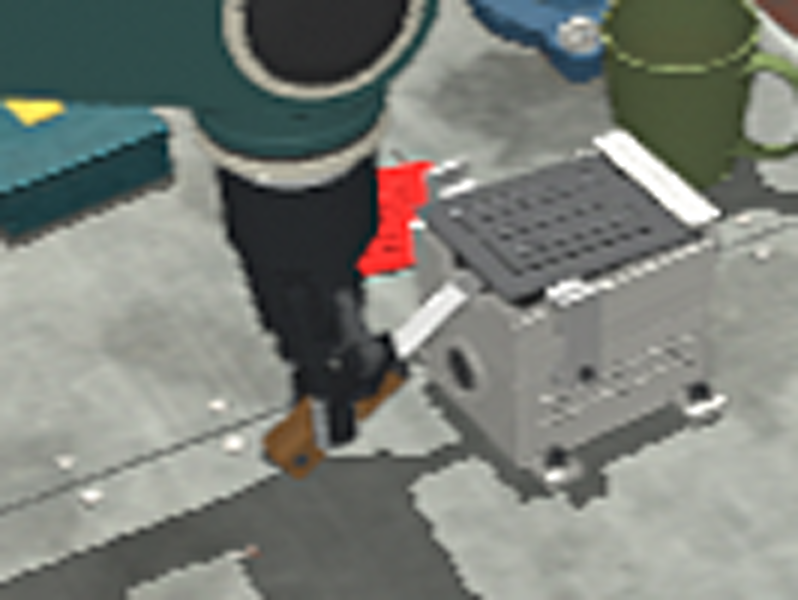

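The side view shows the cover's front edge raised at about (226,147), with a dark gap under it. The bar is pitched about 29° in the notch. I'll withdraw nearly straight back, which leaves clearance under the raised edge.

```bash
python3 -m inch '[[[3,0,1,0],[8,0,3,0],[14,0,5,0],[20,0,7,0],[27,0,8,0],[35,0,8,0],[45,0,8,0],[60,0,8,0],[75,0,6,0],[90,0,0,0],[105,0,0,0],[110,0,0,0],[110,0,0,0],[110,0,0,0]]]'
python3 - <<'E'
from h import *
np.set_printoptions(precision=4,suppress=True)
s=monitor.read_state();c2=imaging.get_calibration("side");im2=imaging.capture("side")
print(s["tool_pos"],s["wrist_force"],s["ft_torque"])
for t in ("cover_edge",):
    for r in nets.place_of("side",t)[:2]: print(t,np.round(r["pixel"],1),round(r["conf"],2))
cv2.imwrite("pics/i.png",cv2.resize(im2[105:225,120:280],(800,600),interpolation=2)[:,:,::-1])
E
```

```text
time_s: 11.32
tool_pos: [0.4041, -0.0202, 0.0361]
tcp_rot: [[-0.999, -0.052, 0.001], [-0.052, 0.999, -0.0], [-0.001, -0.0, -1.0]]
wrist_force: [-0.3, -0.3, -1.2]
finger_gap: 0.0187
grip_force: 62.7
[ 0.4041 -0.0202  0.0361] [-0.2996 -0.3226 -1.1625] [-0.0042  0.0121  0.0024]
cover_edge [190.3 145.5] 0.9
cover_edge [228.3 147.4] 0.74
```

View pics/i.png

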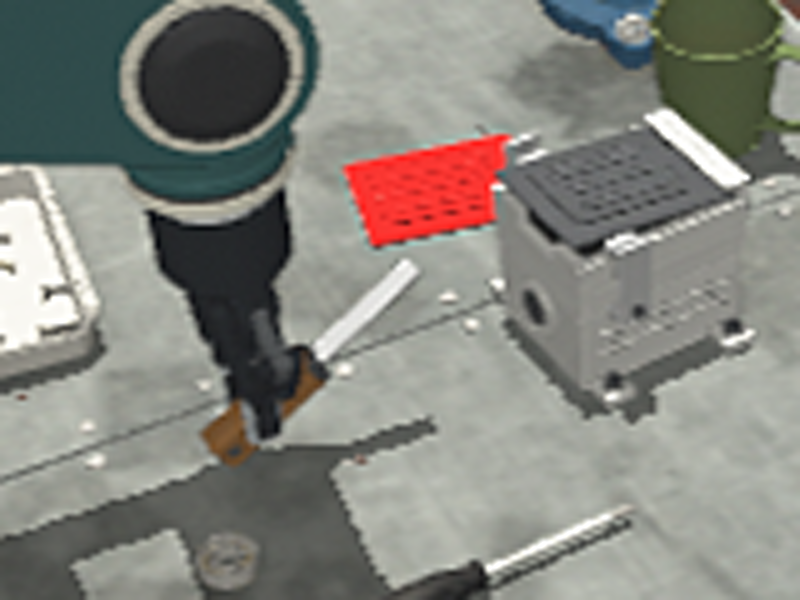

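The blade is clear and the cover stays up by itself. Its edge is at (228,147), with a dark gap all round. I'll lower the bar now, so the heel meeting the bench turns it level.

```bash
python3 -m inch '[[[0,0,4,0],[0,0,8,0],[0,0,11,0],[0,0,13,0],[0,0,15,0],[0,0,17,0],[0,0,19,0],[0,0,21,0],[0,0,23,0],[0,0,25,0],[0,0,27,0],[0,0,29,0],[0,0,31,0],[0,0,31,0],[0,0,31,0]]]' -1 20
```

```text
time_s: 12.67
tool_pos: [0.4098, -0.02, 0.0104]
tcp_rot: [[-0.999, -0.052, 0.014], [-0.052, 0.999, 0.0], [-0.014, -0.0, -1.0]]
wrist_force: [18.6, 7.7, 35.4]
finger_gap: 0.019
grip_force: 71.6
```

```bash
python3 -m inch '[[[0,0,-3,0],[0,0,-5,0],[0,0,-5,0]]]'
python3 -m inch '[[[0,0,0,0],[0,0,0,0],[0,0,0,0],[0,0,0,0],[0,0,0,0],[0,0,0,0]]]' -0.1
```

```text
time_s: 12.92
tool_pos: [0.4045, -0.0202, 0.0107]
tcp_rot: [[-0.999, -0.052, 0.002], [-0.052, 0.999, -0.0], [-0.002, -0.0, -1.0]]
wrist_force: [3.9, 0.6, 9.8]
finger_gap: 0.0184
grip_force: 67.7
time_s: 13.42
tool_pos: [0.4037, -0.0201, 0.0097]
tcp_rot: [[-0.999, -0.052, -0.0], [-0.052, 0.999, 0.0], [0.0, 0.0, -1.0]]
wrist_force: [0.1, -0.7, -0.5]
finger_gap: 0.0385
grip_force: 0.0
```

Released. I'll raise the arm straight up and check.

```bash
python3 -m inch '[[[0,0,-5,0],[0,0,-20,0],[0,0,-45,0],[0,0,-80,0],[0,0,-120,0],[0,0,-160,0],[0,0,-190,0],[0,0,-200,0],[0,0,-200,0],[0,0,-200,0]]]'
python3 - <<'E'
from h import *
np.set_printoptions(precision=4,suppress=True)
im2=imaging.capture("side"); print(monitor.read_state()["wrist_force"],monitor.read_state()["time_s"])
for t in ("cover_edge",):
    for r in nets.place_of("side",t)[:2]: print(t,np.round(r["pixel"],1),round(r["conf"],2))
cv2.imwrite("pics/j.png",cv2.resize(im2[105:225,120:280],(800,600),interpolation=2)[:,:,::-1])
E
```

```text
time_s: 14.25
tool_pos: [0.4038, -0.0201, 0.2097]
tcp_rot: [[-0.999, -0.052, 0.0], [-0.052, 0.999, 0.0], [-0.0, -0.0, -1.0]]
wrist_force: [0.4, 0.1, -1.3]
finger_gap: 0.0384
grip_force: 0.0
[-0.478   0.5184 -0.032 ] 14.3
cover_edge [228.8 148.8] 0.97
cover_edge [187.8 147.9] 0.65
```

View pics/j.png

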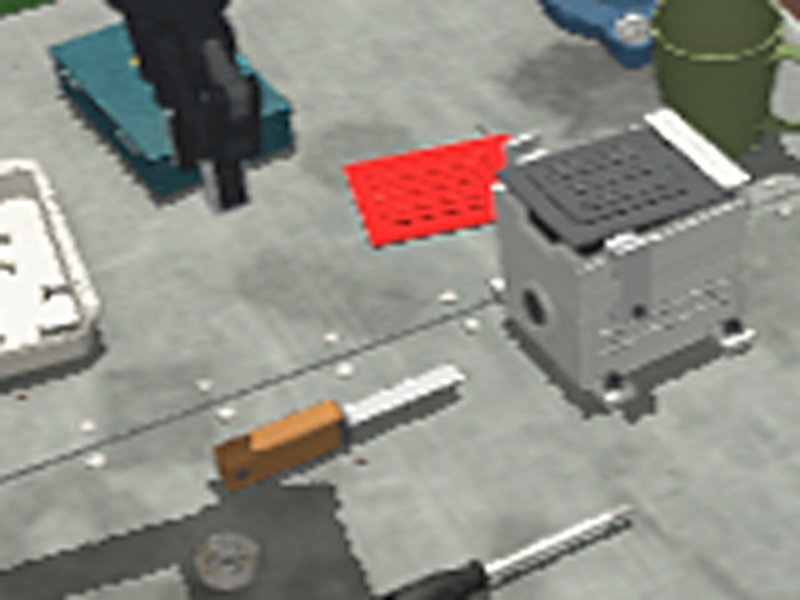

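The bar lies flat on the bench, with its handle at (280,445) and tip at (460,373). The cover is still up, with the gap showing under its front edge near (560,235). The arm is clear of everything.

```bash
python3 -c "
from plant import order
print(order.finish_job())"
```

```text
the job is handed in; nothing more can be done
None
```

The cover is out of its catches and resting up on the case, the pry bar is lying flat on the bench, and the job was handed in at about 14.3 s of the 51 s allowed.

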